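# Turn a double-ended scriber round in its V-rest holder at the microscope bench

### The job

Two double-ended scribers lie in bench holders. Take the one whose worn, thick stub sticks out at the open front of its holder, turn it end for end and lay it back centred in both V-rests of the same holder, so that its unused sharp point sticks out at the open front and the stub points to the back plate. Leave the other scriber, whose point already faces out, lying where it is.

Things in the scene. Friction and masses are not known exactly. Their poses are not given: they have to be found in the camera images.
- scriber_a: Scriber lying the wrong way round: aluminium rod (handle) 20 mm thick, 120 mm long, dark rings at mid-length; at one end a slender sharp steel point 40 mm long (unused), at the other a dark blunt stub 25 mm long, 15 mm thick (worn). About 140 g. Origin: on the axis at the middle of the handle, where to grip it. Its x axis runs along the rod to the point; it may lie at any roll.
- scriber_a_point (a point): Tip of scriber_a's unused sharp point, on the rod's axis, 100 mm from the middle of the handle.
- holder_a: scriber_a's holder, fixed: base plate 12 mm thick, 80 wide, x -70 to +130 mm; back plate at x +122, top 70 mm up. x points to the rear: open front is -x, z up. Origin: bench level, midway between two V-rests (x -55 to -35 and 35 to 55 mm, fingers fit between). V: 50-degree flanks, bottom 30 mm and top 56 mm up, 44 mm wide at the top. Seated rod: axis 46 mm up at y 0, handle's middle at x 0.
- scriber_b: The other scriber, same shape, size, origin and axes; its point is already out at the front of a second, equal holder, whose middle is under this origin. The holders stand left and right of each other, in either order, fronts roughly to the robot's right. Leave it alone.
There are look-alikes about, which are no part of the job. What is shaped like the scriber_a but brown or purple is not meant.

How it is judged (in metres and radians):
At the end, for the whole second after the job is handed in: scriber_a at rest in holder_a, point out at the front: handle middle within 15 mm lengthwise, 8 mm sideways, 7 mm in height of its seat; tip of the point within 18, 12 and 10 mm of its place 100 mm ahead of there. scriber_b moved less than 15 mm (x of scriber_a in the frame of holder_a between -0.015 and 0.015 m and y of scriber_a in the frame of holder_a between -0.008 and 0.008 m and z of scriber_a in the frame of holder_a between 0.0386 and 0.0526 m and x of scriber_a_point in the frame of holder_a between -0.118 and -0.082 m and y of scriber_a_point in the frame of holder_a between -0.012 and 0.012 m and z of scriber_a_point in the frame of holder_a between 0.0356 and 0.0556 m and linear speed of scriber_a below 0.02 m/s and angular speed of scriber_a below 0.3 rad/s and distance of scriber_b from where it was at the start of the episode below 0.015 m); the robot touches nothing.
It fails at once if the other scriber is moved by 15 mm or more (distance of scriber_b from where it was at the start of the episode above 0.015 m).
It also fails if it takes over 40 s, if anything falls off the work surface, if the arm or the gripper's body presses on something with over 40 N, if the wrist force passes 120 N, or if a joint passes its speed limit or range.

### The arm

A 6-joint arm with a two-finger parallel gripper is mounted at the origin on the work surface. World frame = base frame: x ahead of the robot, y to its left, z up, the work surface at z = 0. Lengths are in mm, angles in rad, forces in N, time in s.
With the tool pointing down it reaches from about 275 to 1000 mm from the base axis. Payload 8.4 kg.
Tool frame: the origin (TCP) lies at the very end of the fingers, on their centre line; the grasp point (between the pads) lies 19 mm behind it; z points along the fingers, y is the direction in which the jaws open and shut (so a half turn about z gives the same grasp; the last joint's range is limited). The gripper opens to 85 mm and grips with 20 to 120 N. Pads are 22 mm wide; open, the fingers measure 114 mm over their backs; the gripper's body (76 mm by 85 mm) begins 54 mm behind the grasp point. The pads swing forward as they close: fully open they stand 13 mm farther back than shut.
Start: joints at [-0.002, 0.353, 1.633, -0, 1.155, -0.002], TCP at [625.002, -0, 231.281] pointing down, gripper open.
Joint ranges: [-2.63, 2.63], [-0.92, 2.1], [0.06, 2.66], [-1.3, 4.44], [0, 2.69], [-3.02, 3.02]. Speed limits (rad/s): [2.22, 2.22, 2.79, 3.14, 3.14, 3.14].

### API

Orientations are given as [roll, pitch, yaw] about the fixed x, y, z axes, in that order (R = Rz(yaw) Ry(pitch) Rx(roll)).
In Python, from rig import r gives the robot as it stands.
- The arm moves only by the tool jog_arm, never from a script. Its argument "moves" is a list of rows, each an object with "grip": the gripper command: -1 is fully open, 1 is shut, values between are in proportion; "translation": the shift along the tool's x, y, z in m, a list of three; "twist": the turn, a rotation vector about the tool's x, y, z in rad, a list of three. In form: [{"grip": grip, "translation": [dx, dy, dz], "twist": [ax, ay, az]}, ...]. A call has 1 to 10 rows; each row shifts and turns the commanded pose from where the row before left it, along the tool's axes as they then stand; what a row does not reach is not made up. A row lasts 1/12 s, in which the tool goes at most 41.7 mm and 7.16 degrees, less where a joint would pass 70% of its speed; a pose out of reach is approached as far as the arm can. A call with a gripper value outside its range is refused whole. The fingers move at their own pace and stop on an object; "squeeze" is the grip in N (left out, the last holds). Time passes only in rows, so rows that do not move let the fingers close. It gives the time, the measured TCP pose, the force and the opening at its end, in the units of the state.
- r.sense(): the state, without advancing time (a new reading comes with each control period).
- r.grab_frame(name): name is "scene" or "side" or "wrist"; returns (picture, depth): 480x640x3 uint8, red, green, blue; 480x640 float32, mm along the optical axis (not along the pixel's ray), 0 where there is no reading.
- r.calibration(name): a dict with "fx", "fy", "cx", "cy" (pixels), "R" (3x3) and "t" (3): a world point X has camera coordinates R X + t. Camera axes: x right, y down, z forward; pixel columns grow to the right and rows downward; lengths in mm; the calibration is good to about 2 mm. A picture is of the moment at which its call begins: read the wrist's pose just before it. calibration takes no time and is no camera call; for the wrist camera it gives the pose at the moment of the call.
- r.sign_off(): hands the job in, once; it reports no verdict.
The state is a dict: "clock": time; "qpos": joint angles; "qvel": joint speeds; "joint_efforts": joint torques, N m; "eef_pos": TCP position; "tcp_rot": TCP orientation; "contact_force": force on the tool from outside, world axes, zero at the start; "wrist_torque": the same for the moment, N m; "opening": opening from 0.0 (shut) to 1.0 (fully open).
Only numpy, scipy, OpenCV 4.12 (cv2) and the standard library are available. Lean on these libraries where they do the work, as an engineer would, in place of code of your own. Each camera call takes 0.05 s, during which the arm holds its last target.

## Working session

There is one attempt and no reset: what is moved stays moved. The work goes in short steps, Python scripts to look and compute and a tool call to move; the robot and the scene stay as the last step left them, time stands still between calls to the robot, and variables do not carry over. Pictures are saved under pics/ and viewed, and the job is handed in when it is done.

Besides the shell and the picture viewer there is one more tool, called after "Request:" as a command line: name --argument value ..., lists and objects as JSON in quotes. jog_arm: Moves the arm, as the interface text tells. Its arguments: {"type":"object","properties":{"moves":{"type":"array"},"squeeze":{"type":"number"}},"required":["moves"]}

```bash
ls; mkdir -p pics; python3 - <<'E'
from rig import r
import cv2,numpy as np
print(r.sense())
for n in ("scene","side"):
    p,d=r.grab_frame(n); c=r.calibration(n)
    cv2.imwrite(f"pics/{n}0.png",p[:,:,::-1]); np.savez(f"{n}0.npz",p=p,d=d,**{k:np.array(v) for k,v in c.items()})
    print(n,c)
E
```

```text
pics
{'clock': 0.0, 'qpos': array([-2.39418462e-03,  3.53676350e-01,  1.63416730e+00, -1.17646058e-05,
        1.15517552e+00, -2.42490124e-03]), 'qvel': array([ 1.70288169e-03,  7.97589272e-04,  6.58074831e-06, -2.13851668e-03,
       -6.13634651e-04, -5.32469512e-04]), 'joint_efforts': array([-2.03471049e-03, -6.05236173e+01, -3.42063046e+01, -2.62302356e-04,
        9.48130677e-03,  3.61521288e-06]), 'eef_pos': array([6.24510624e+02, 1.11920677e-03, 2.30529872e+02]), 'tcp_rot': array([-3.14016612e+00,  7.29706257e-06,  1.57083181e+00]), 'contact_force': array([ 0.24846023, -0.5595302 , -0.28169141]), 'wrist_torque': array([-0.0169639 ,  0.02548001, -0.04994362]), 'opening': 0.9963978790473631}
scene {'fx': 541.8116848467522, 'fy': 541.8116848467522, 'cx': 322.4293331325712, 'cy': 248.89940485842746, 'R': array([[-0.43146714,  0.90204614, -0.01220132],
       [ 0.64663806,  0.29981281, -0.7014068 ],
       [-0.62904319, -0.31052382, -0.71265674]]), 't': array([ 255.95698876, -266.55695144, 1520.00148583])}
side {'fx': 473.53185392312673, 'fy': 473.53185392312673, 'cx': 322.75211671672855, 'cy': 241.19741530160243, 'R': array([[-0.96928976, -0.24583372, -0.00656771],
       [-0.11764399,  0.48697623, -0.86545598],
       [ 0.21595658, -0.83810497, -0.50094193]]), 't': array([450.34941241, 132.00489592, 813.30521532])}
```

View pics/scene0.png

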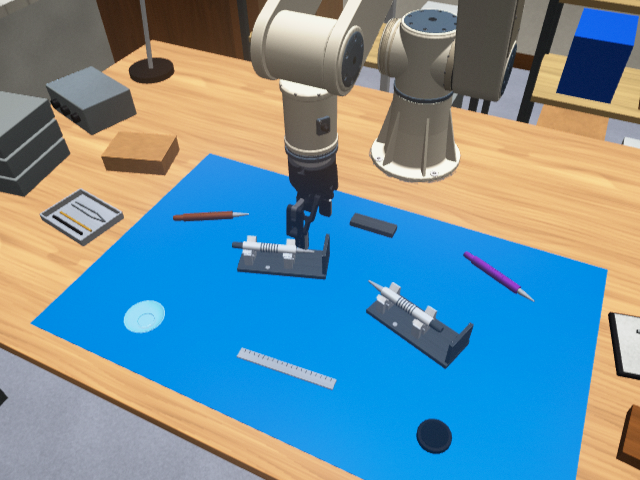

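View pics/side0.png

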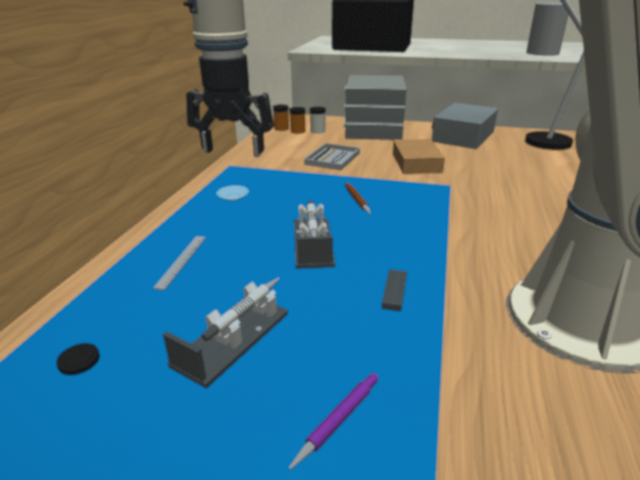

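```bash
cat > h.py <<'E'
import numpy as np,cv2
def load(f):
    z=np.load(f); return {k:z[k] for k in z.files}
def ray(c,u,v):
    d=np.array([(u-c['cx'])/c['fx'],(v-c['cy'])/c['fy'],1.0]); R=np.array(c['R']);t=np.array(c['t'])
    return -R.T@t, R.T@d
def onz(c,u,v,z):
    o,d=ray(c,u,v); return o+d*(z-o[2])/d[2]
def proj(c,X):
    x=np.array(c['R'])@np.array(X,float)+np.array(c['t']); return c['fx']*x[0]/x[2]+c['cx'],c['fy']*x[1]/x[2]+c['cy'],x[2]
def cloud(c,d):
    v,u=np.mgrid[0:480,0:640]
    P=np.stack([(u-c['cx'])/c['fx']*d,(v-c['cy'])/c['fy']*d,d],-1)-np.array(c['t'])
    return P@np.array(c['R'])
E
python3 - <<'E'
from h import *
s=load('scene0.npz');
for uv,z in [((234,245),46),((312,252),46),((265,247),56),((372,283),46),((438,327),46)]:
    print(uv,onz(s,*uv,z).round(1))
cv2.imwrite('pics/sc_crop.png',cv2.resize(s['p'][210:300,210:350,::-1],None,fx=5,fy=5,interpolation=cv2.INTER_CUBIC))
E
```

```text
(234, 245) [ 557.7 -235.2   46. ]
(312, 252) [504.  -67.5  46. ]
(265, 247) [ 542.3 -163.4   56. ]
(372, 283) [532.   85.6  46. ]
(438, 327) [582.6 242.7  46. ]
```

View pics/sc_crop.png

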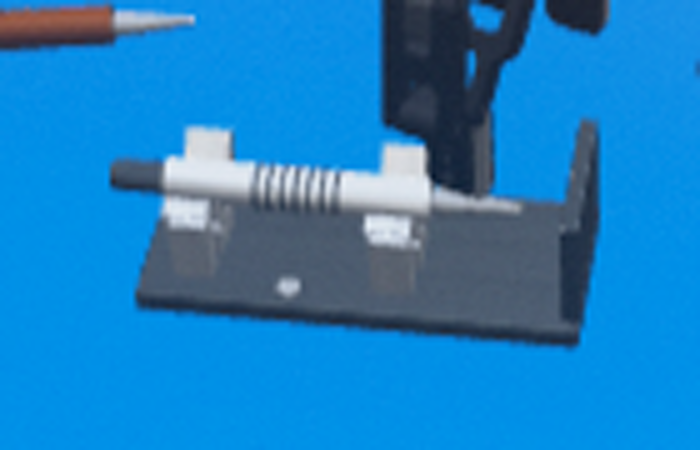

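```bash
python3 - <<'E'
from h import *
from rig import r
s=load('scene0.npz');
for uv,z in [((269,247.6),46),((231.8,244.8),46),((314.3,251.6),46),((268,268),12),((237,271),12),((326,278),12)]:
    print(uv,onz(s,*uv,z).round(1))
c=r.calibration('wrist'); print(-np.array(c['R']).T@c['t'],np.array(c['R']).round(2),c['fx'])
E
```

```text
(269, 247.6) [ 531.9 -160.1   46. ]
(231.8, 244.8) [ 559.2 -240.    46. ]
(314.3, 251.6) [500.7 -63.4  46. ]
(268, 268) [ 560.4 -149.8   12. ]
(237, 271) [ 597.3 -207.7   12. ]
(326, 278) [532.8 -20.1  12. ]
[625.4951969   65.61833773 374.26906044] [[ 1.    0.   -0.  ]
 [ 0.   -0.96  0.27]
 [-0.   -0.27 -0.96]] 424.28347375120575
```

Request:
jog_arm --moves '[{"grip":-1,"translation":[-0.032,-0.0185,0],"twist":[0,0,0]},{"grip":-1,"translation":[-0.032,-0.0185,0],"twist":[0,0,0]},{"grip":-1,"translation":[-0.032,-0.0185,0],"twist":[0,0,0]},{"grip":-1,"translation":[-0.032,-0.0185,0],"twist":[0,0,0]},{"grip":-1,"translation":[-0.032,-0.0185,0],"twist":[0,0,0]},{"grip":-1,"translation":[0,0,0],"twist":[0,0,-0.107]},{"grip":-1,"translation":[0,0,0],"twist":[0,0,-0.107]},{"grip":-1,"translation":[0,0,0],"twist":[0,0,-0.106]},{"grip":-1,"translation":[0,0,0],"twist":[0,0,0]},{"grip":-1,"translation":[0,0,0],"twist":[0,0,0]}]' --squeeze 60

```text
clock: 0.93
eef_pos: [532.3, -160.0, 231.0]
tcp_rot: [-3.141, -0.0, 1.887]
contact_force: [0.8, -0.8, 0.5]
opening: 1.0
```

```bash
python3 - <<'E'
from h import *
from rig import r
st=r.sense(); print({k:np.round(v,3) for k,v in st.items()})
c=r.calibration('wrist'); p,d=r.grab_frame('wrist')
np.savez('w1.npz',p=p,d=d,**{k:np.array(v) for k,v in c.items()})
p2,d2=r.grab_frame('scene')
c2=r.calibration('scene')
np.savez('scene1.npz',p=p2,d=d2,**{k:np.array(v) for k,v in c2.items()})
cv2.imwrite('pics/w1.png',p[:,:,::-1])
E
```

```text
{'clock': np.float64(0.933), 'qpos': array([-0.295,  0.246,  1.783,  0.   ,  1.113, -0.611]), 'qvel': array([ 0.004,  0.001, -0.002,  0.   ,  0.001,  0.026]), 'joint_efforts': array([-2.9300e-01, -5.1987e+01, -3.3330e+01, -1.3000e-02,  5.0000e-03,
       -6.2200e-01]), 'eef_pos': array([ 532.294, -159.97 ,  231.045]), 'tcp_rot': array([-3.141, -0.   ,  1.887]), 'contact_force': array([ 0.841, -0.766,  0.529]), 'wrist_torque': array([-0.002, -0.025, -0.01 ]), 'opening': np.float64(1.0)}
```

View pics/w1.png

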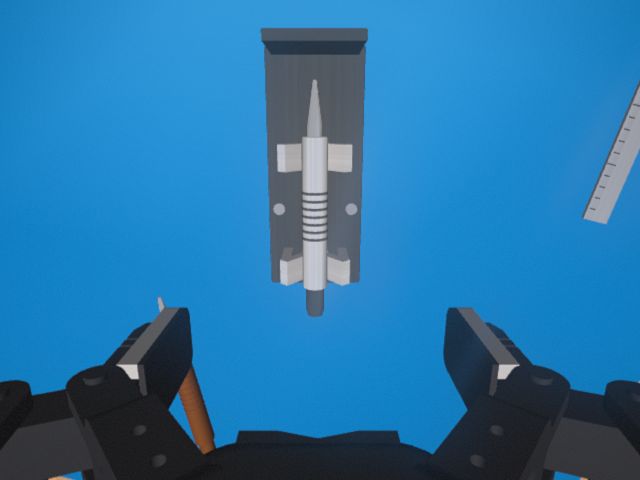

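```bash
cat >> h.py <<'E'
def measure(w,show=False):
    p=w['p']; hsv=cv2.cvtColor(p,cv2.COLOR_RGB2HSV)
    obj=(hsv[:,:,1]<110).astype(np.uint8)
    return hsv,obj
E
python3 - <<'E'
from h import *
w=load('w1.npz'); hsv,obj=measure(w)
for row in (60,90,120,155,180,200,240,265,280,300): 
    c=np.nonzero(obj[row,200:420])[0]+200
    br=np.nonzero((hsv[row,200:420,2]>130)&(obj[row,200:420]>0))[0]+200
    print(row,c.min() if len(c) else None,c.max() if len(c) else None, br.min() if len(br) else None,br.max() if len(br) else None, 'd', w['d'][row,314],)
cv2.imwrite('pics/w1c.png',cv2.resize(w['p'][20:330,240:390,::-1],None,fx=2,fy=1.9,interpolation=cv2.INTER_CUBIC))
P=cloud(w,w['d'])
for (u,v) in [(314,165),(314,265),(315,300),(290,240),(270,45),(360,45),(315,35),(288,155),(343,155),(290,270),(340,270),(279,209),(351,209)]:
    print((u,v),P[v,u].round(1))
E
```

```text
60 265 364 None None d 335.35272
90 266 363 312 317 d 308.12216
120 267 362 308 320 d 309.17035
155 268 361 277 352 d 312.04092
180 269 361 303 326 d 317.12637
200 269 360 269 323 d 321.82098
240 271 359 303 305 d 329.73257
265 271 358 271 349 d 336.27606
280 272 358 280 349 d 339.16913
300 307 323 None None d 345.72513
(314, 165) [ 518.5 -126.7   56.8]
(314, 265) [ 542.8 -201.2   55.7]
(315, 300) [ 553.1 -230.3   53.6]
(290, 240) [ 519.6 -199.9   11.9]
(270, 45) [464.2 -58.3  55.9]
(360, 45) [523.3 -38.8  55.2]
(315, 35) [492.6 -44.9  69.4]
(288, 155) [ 497.9 -125.9   54.5]
(343, 155) [ 536.5 -113.1   56.8]
(290, 270) [ 526.  -211.8   54.1]
(340, 270) [ 563.9 -199.    55. ]
(279, 209) [ 502.3 -175.5   15.3]
(351, 209) [ 561.2 -156.1   15.4]
```

View pics/w1c.png

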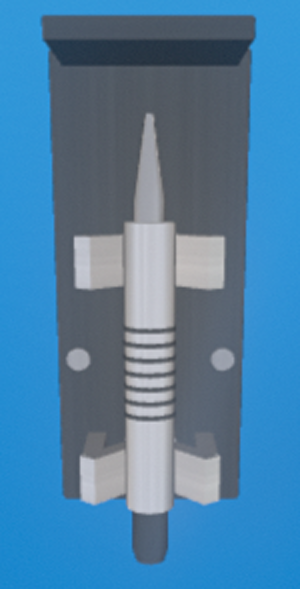

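```bash
python3 - <<'E'
from h import *
w=load('w1.npz'); hsv,obj=measure(w)
# plate axis
L=[];R=[]
for row in list(range(80,140))+list(range(180,200))+list(range(220,245)):
    c=np.nonzero(obj[row,240:400])[0]+240
    L.append(onz(w,c.min()-.0,row,12)[:2]);R.append(onz(w,c.max()+.0,row,12)[:2])
L=np.array(L);R=np.array(R)
def fit(Q):
    vx,vy,x,y=cv2.fitLine(Q.astype(np.float32),cv2.DIST_HUBER,0,.01,.01).ravel(); s=np.sign(vy); return np.array([vx*s,vy*s]),np.array([x,y])
dl,pl=fit(L);dr,pr=fit(R); 
ax=(dl+dr)/2;ax/=np.linalg.norm(ax); n=np.array([ax[1],-ax[0]]) # to +x side
print('plate dirs',np.degrees(np.arctan2(dl[1],dl[0])),np.degrees(np.arctan2(dr[1],dr[0])),'width',(pr-pl)@n)
# rod silhouette at z46 : rows handle
C=[];
for row in list(range(176,250)):
    br=np.nonzero(obj[row,240:400]&(hsv[row,240:400,2]>150))[0]+240
    br=br[(br>295)&(br<335)]
    if len(br)>15: C.append(onz(w,(br.min()+br.max())/2,row,46)[:2])
C=np.array(C); dc,pc=fit(C); print('rod dir',np.degrees(np.arctan2(dc[1],dc[0])),len(C))
mid=lambda: (pl@n+pr@n)/2
print('holder lateral n-coord',mid(),'rod',pc@n)
col=hsv[:,314,2].astype(int); print([ (i,col[i]) for i in range(20,330) if abs(col[i]-col[i-1])>12])
for c0 in (285,345):
  col=hsv[:,c0,2].astype(int); print(c0,[ (i,col[i],col[i-1]) for i in range(20,330) if abs(col[i]-col[i-1])>12])
for nm,u,v,z in [('front plate bottom edge',275,282,12),('f2',355,282,12),('tip',314.5,79.5,46),('handle rear',314,137,46),('handle front',314,290.,46),('stub',315,316,46),('screwL',279,209.3,15),('screwR',351,209.3,15),('rings0',314,192,56),('rings1',314,241,56),('back top front edge',314,41,70)]:
    X=onz(w,u,v,z)[:2]; print(nm,X.round(1),'along',(X@ax).round(1),'lat',(X@n).round(1))
print('ax',ax,'yaw',np.degrees(np.arctan2(ax[1],ax[0])),'n',n)
E
```

```text
plate dirs 108.16534 108.16637 width 78.333336
rod dir 108.08192 53
holder lateral n-coord 453.20593 rod 452.98566
[(27, np.int64(200)), (28, np.int64(125)), (29, np.int64(98)), (41, np.int64(72)), (55, np.int64(101)), (79, np.int64(123)), (80, np.int64(168)), (138, np.int64(201)), (193, np.int64(138)), (194, np.int64(103)), (195, np.int64(140)), (196, np.int64(204)), (200, np.int64(188)), (201, np.int64(123)), (202, np.int64(98)), (203, np.int64(140)), (204, np.int64(204)), (208, np.int64(185)), (209, np.int64(107)), (211, np.int64(153)), (212, np.int64(204)), (216, np.int64(163)), (217, np.int64(102)), (218, np.int64(119)), (219, np.int64(170)), (220, np.int64(204)), (223, np.int64(192)), (224, np.int64(138)), (225, np.int64(101)), (226, np.int64(140)), (227, np.int64(204)), (231, np.int64(186)), (232, np.int64(108)), (234, np.int64(168)), (235, np.int64(205)), (238, np.int64(192)), (239, np.int64(136)), (240, np.int64(103)), (241, np.int64(142)), (242, np.int64(203)), (290, np.int64(168)), (291, np.int64(116)), (316, np.int64(137)), (317, np.int64(187)), (318, np.int64(206))]
285 
[... 740 characters left out ...]
nt64(119), np.int64(132)), (261, np.int64(164), np.int64(132)), (262, np.int64(187), np.int64(164))]
front plate bottom edge [ 518.3 -242.1] along -391.6 lat 417.0
f2 [ 587.6 -219.2] along -391.5 lat 489.9
tip [500.  -69.1] along -221.5 lat 453.5
handle rear [ 512.2 -107.9] along -262.2 lat 453.1
handle front [ 550.5 -225.2] along -385.6 lat 452.9
stub [ 558.6 -247.3] along -409.1 lat 453.7
screwL [ 502.4 -175.8] along -323.6 lat 422.5
screwR [ 561.3 -156.4] along -323.6 lat 484.6
rings0 [ 524.7 -145.9] along -302.2 lat 453.1
rings1 [ 536.7 -182.4] along -340.6 lat 453.0
back top front edge [493.1 -48.7] along -200.0 lat 453.4
ax [-0.3117688  0.950158 ] yaw 108.165855 n [0.950158  0.3117688]
```

Request:
jog_arm --moves '[{"grip":-1,"translation":[-0.0036,-0.0028,0.024],"twist":[0,0,0]},{"grip":-1,"translation":[0,0,0.03],"twist":[0,0,0]},{"grip":-1,"translation":[0,0,0.03],"twist":[0,0,0]},{"grip":-1,"translation":[0,0,0.03],"twist":[0,0,0]},{"grip":-1,"translation":[0,0,0.03],"twist":[0,0,0]},{"grip":-1,"translation":[0,0,0.03],"twist":[0,0,0]},{"grip":-1,"translation":[0,0,0.02],"twist":[0,0,0]},{"grip":-1,"translation":[0,0,0.01],"twist":[0,0,0]},{"grip":-1,"translation":[0,0,0],"twist":[0,0,0]}]' --squeeze 60

```text
clock: 1.78
eef_pos: [529.6, -163.6, 25.2]
tcp_rot: [-3.138, -0.002, 1.89]
contact_force: [-0.1, -0.9, 0.8]
opening: 0.996
```

Request:
jog_arm --moves '[{"grip":0,"translation":[0,0,0],"twist":[0,0,0]},{"grip":0.2,"translation":[0,0,0],"twist":[0,0,0]},{"grip":0.3,"translation":[0,0,0],"twist":[0,0,0]},{"grip":0.4,"translation":[0,0,0],"twist":[0,0,0]},{"grip":0.4,"translation":[0,0,0],"twist":[0,0,0]}]' --squeeze 60

```text
clock: 2.2
eef_pos: [531.6, -164.5, 28.3]
tcp_rot: [3.14, 0.001, 1.891]
contact_force: [-0.6, 0.4, -0.5]
opening: 0.308
```

```bash
python3 - <<'E'
from h import *
from rig import r
for n in ('side','wrist'):
    p,d=r.grab_frame(n)
    cv2.imwrite(f'pics/{n}2.png',p[:,:,::-1] if n=='wrist' else cv2.resize(p[60:340,170:450,::-1],None,fx=2,fy=2))
print({k:np.round(v,3) for k,v in r.sense().items()})
E
```

```text
{'clock': np.float64(2.3), 'qpos': array([-0.303,  0.521,  1.922, -0.   ,  0.698, -0.623]), 'qvel': array([-0.002,  0.006,  0.002, -0.001, -0.002, -0.002]), 'joint_efforts': array([ 9.0000e-03, -5.9776e+01, -2.1896e+01,  0.0000e+00, -5.0000e-03,
        2.0000e-03]), 'eef_pos': array([ 531.282, -164.4  ,   27.887]), 'tcp_rot': array([3.141e+00, 1.000e-03, 1.891e+00]), 'contact_force': array([-0.643,  0.455,  0.946]), 'wrist_torque': array([ 0.004,  0.061, -0.012]), 'opening': np.float64(0.295)}
```

View pics/wrist2.png

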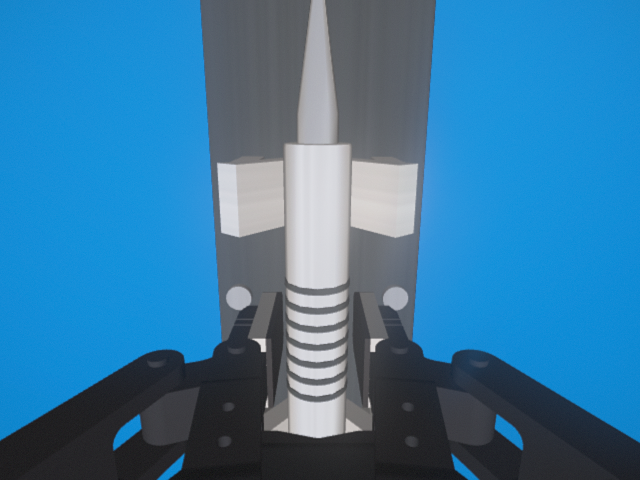

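View pics/side2.png

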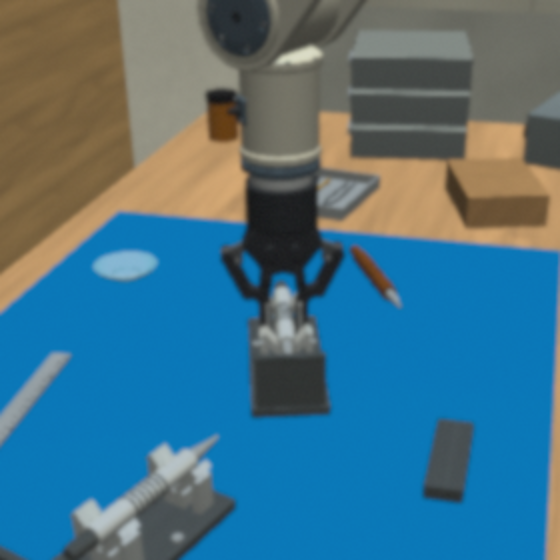

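Request:
jog_arm --moves '[{"grip":1,"translation":[0,0,0],"twist":[0,0,0]},{"grip":1,"translation":[0,0,0],"twist":[0,0,0]},{"grip":1,"translation":[0,0,0],"twist":[0,0,0]},{"grip":1,"translation":[0,0,0],"twist":[0,0,0]},{"grip":1,"translation":[0,0,0],"twist":[0,0,0]},{"grip":1,"translation":[0,0,-0.01],"twist":[0,0,0]},{"grip":1,"translation":[0,0,-0.02],"twist":[0,0,0]},{"grip":1,"translation":[0,0,-0.025],"twist":[0,0,0]},{"grip":1,"translation":[0,0,-0.025],"twist":[0,0,0]},{"grip":1,"translation":[0,0,-0.02],"twist":[0,0,0]}]' --squeeze 70

```text
clock: 3.13
eef_pos: [531.1, -164.4, 129.4]
tcp_rot: [3.141, 0.001, 1.891]
contact_force: [0.8, -0.5, -1.6]
opening: 0.212
```

```bash
python3 - <<'E'
from h import *
from rig import r
for n in ('side','wrist'):
    p,d=r.grab_frame(n)
    cv2.imwrite(f'pics/{n}3.png',p[:,:,::-1] if n=='wrist' else cv2.resize(p[60:340,170:450,::-1],None,fx=2,fy=2))
print({k:np.round(v,3) for k,v in r.sense().items()})
E
```

```text
{'clock': np.float64(3.233), 'qpos': array([-0.303,  0.365,  1.87 , -0.   ,  0.9  , -0.623]), 'qvel': array([ 0.001,  0.049,  0.041,  0.001, -0.055,  0.   ]), 'joint_efforts': array([ 5.0000e-03, -5.6610e+01, -2.7916e+01,  1.0000e-03,  8.6000e-01,
       -0.0000e+00]), 'eef_pos': array([ 533.072, -164.959,  131.063]), 'tcp_rot': array([3.137e+00, 3.000e-03, 1.891e+00]), 'contact_force': array([ 0.647, -0.638, -1.245]), 'wrist_torque': array([-0.015, -0.072,  0.048]), 'opening': np.float64(0.208)}
```

View pics/wrist3.png

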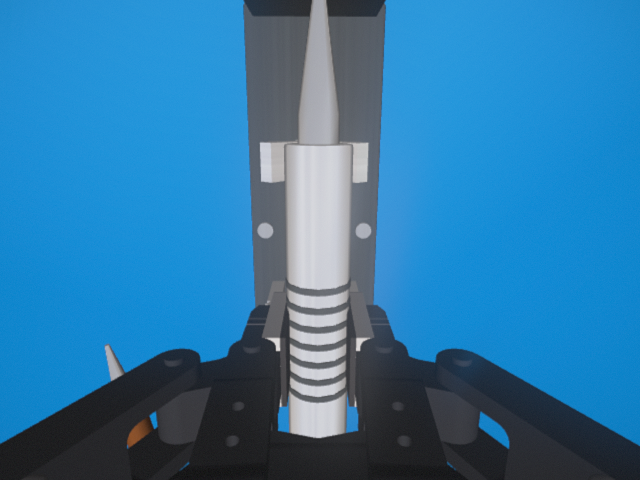

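View pics/side3.png

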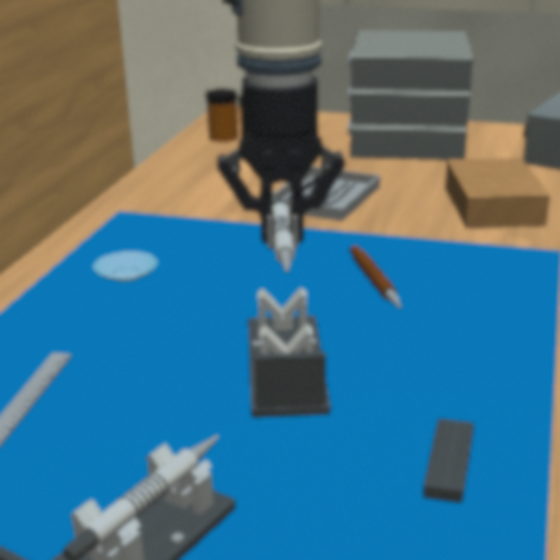

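Request:
jog_arm --moves '[{"grip":1,"translation":[0,0,0],"twist":[0,0,0.06]},{"grip":1,"translation":[0,0,0],"twist":[0,0,0.12]},{"grip":1,"translation":[0,0,0],"twist":[0,0,0.12]},{"grip":1,"translation":[0,0,0],"twist":[0,0,0.12]},{"grip":1,"translation":[0,0,0],"twist":[0,0,0.12]},{"grip":1,"translation":[0,0,0],"twist":[0,0,0.12]},{"grip":1,"translation":[0,0,0],"twist":[0,0,0.12]},{"grip":1,"translation":[0,0,0],"twist":[0,0,0.12]},{"grip":1,"translation":[0,0,0],"twist":[0,0,0.12]},{"grip":1,"translation":[0,0,0],"twist":[0,0,0.12]}]'

```text
clock: 4.07
eef_pos: [530.2, -164.1, 126.4]
tcp_rot: [-3.14, 0.001, 0.745]
contact_force: [0.1, 0.2, -2.2]
opening: 0.206
```

Request:
jog_arm --moves '[{"grip":1,"translation":[0,0,0],"twist":[0,0,0.12]},{"grip":1,"translation":[0,0,0],"twist":[0,0,0.12]},{"grip":1,"translation":[0,0,0],"twist":[0,0,0.12]},{"grip":1,"translation":[0,0,0],"twist":[0,0,0.12]},{"grip":1,"translation":[0,0,0],"twist":[0,0,0.12]},{"grip":1,"translation":[0,0,0],"twist":[0,0,0.12]},{"grip":1,"translation":[0,0,0],"twist":[0,0,0.12]},{"grip":1,"translation":[0,0,0],"twist":[0,0,0.12]},{"grip":1,"translation":[0,0,0],"twist":[0,0,0.12]},{"grip":1,"translation":[0,0,0],"twist":[0,0,0.12]}]'

```text
clock: 4.9
eef_pos: [530.3, -164.1, 126.4]
tcp_rot: [3.141, 0.002, -0.455]
contact_force: [0.1, 0.5, -1.9]
opening: 0.21
```

Request:
jog_arm --moves '[{"grip":1,"translation":[0,0,0],"twist":[0,0,0.12]},{"grip":1,"translation":[0,0,0],"twist":[0,0,0.12]},{"grip":1,"translation":[0,0,0],"twist":[0,0,0.12]},{"grip":1,"translation":[0,0,0],"twist":[0,0,0.12]},{"grip":1,"translation":[0,0,0],"twist":[0,0,0.12]},{"grip":1,"translation":[0,0,0],"twist":[0,0,0.08]},{"grip":1,"translation":[0,0,0],"twist":[0,0,0]},{"grip":1,"translation":[0,0,0],"twist":[0,0,0]},{"grip":1,"translation":[0,0,0],"twist":[0,0,0]}]'

```text
clock: 5.65
eef_pos: [530.6, -164.2, 126.9]
tcp_rot: [3.141, 0.001, -1.126]
contact_force: [0.1, -0.2, -1.2]
opening: 0.212
```

```bash
python3 - <<'E'
from h import *
from rig import r
st=r.sense(); print({k:np.round(v,3) for k,v in st.items()})
for n in ('scene','side','wrist'):
    c=r.calibration(n); p,d=r.grab_frame(n)
    np.savez(f'{n}4.npz',p=p,d=d,**{k:np.array(v) for k,v in c.items()})
    q={'scene':p[130:330,180:400],'side':p[60:340,170:450],'wrist':p}[n]
    cv2.imwrite(f'pics/{n}4.png',cv2.resize(q[:,:,::-1],None,fx=1 if n=='wrist' else 2,fy=1 if n=='wrist' else 2))
E
```

```text
{'clock': np.float64(5.65), 'qpos': array([-0.303,  0.371,  1.873, -0.   ,  0.898,  2.394]), 'qvel': array([ 0.   , -0.004, -0.003, -0.   ,  0.002,  0.01 ]), 'joint_efforts': array([ 1.0000e-03, -5.6125e+01, -2.8343e+01, -0.0000e+00,  5.0000e-03,
        4.4000e-02]), 'eef_pos': array([ 530.618, -164.191,  126.851]), 'tcp_rot': array([ 3.141e+00,  1.000e-03, -1.126e+00]), 'contact_force': array([ 0.092, -0.239, -1.245]), 'wrist_torque': array([-0.009,  0.018,  0.029]), 'opening': np.float64(0.212)}
```

View pics/wrist4.png

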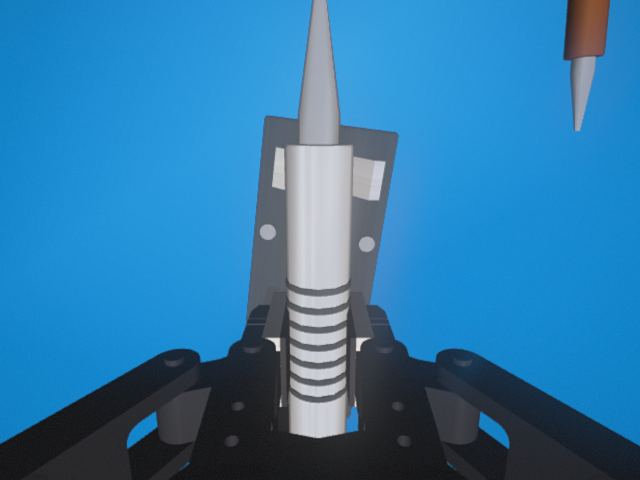

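View pics/scene4.png

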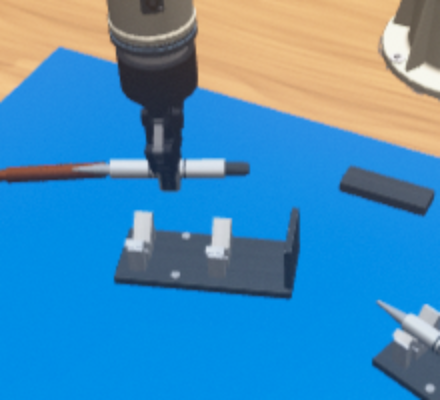

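View pics/side4.png

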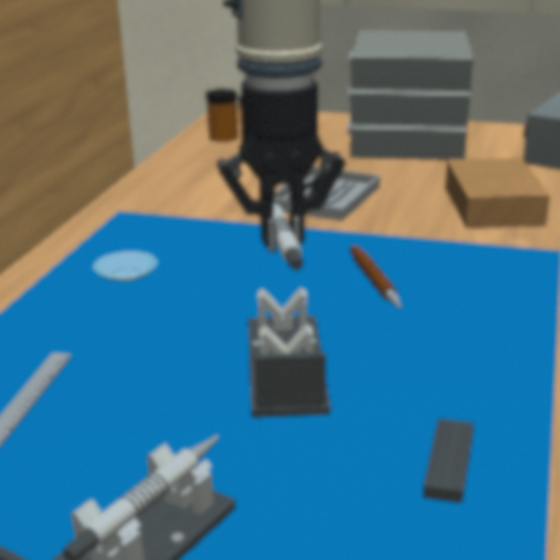

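Request:
jog_arm --moves '[{"grip":1,"translation":[0,0,0],"twist":[0,0,0.065]},{"grip":1,"translation":[0,0,0.015],"twist":[0,0,0.062]},{"grip":1,"translation":[0,0,0.02],"twist":[0,0,0]},{"grip":1,"translation":[0,0,0],"twist":[0,0,0]},{"grip":1,"translation":[0,0,0],"twist":[0,0,0]}]'

```text
clock: 6.22
eef_pos: [530.2, -164.0, 91.7]
tcp_rot: [3.14, 0.001, -1.255]
contact_force: [-0.2, -1.0, -0.9]
opening: 0.208
```

```bash
python3 - <<'E'
from h import *
from rig import r
st=r.sense(); print({k:np.round(v,3) for k,v in st.items()})
c=r.calibration('wrist'); p,d=r.grab_frame('wrist')
np.savez('w5.npz',p=p,d=d,**{k:np.array(v) for k,v in c.items()})
cv2.imwrite('pics/w5.png',p[:,:,::-1])
w=load('w5.npz'); hsv,obj=measure(w)
for row in (110,125,140,200,260,280):
    c=np.nonzero(obj[row,200:430])[0]+200
    br=np.nonzero((hsv[row,280:360,2]>150)&(obj[row,280:360]>0))[0]+280
    if len(c): print(row,c.min(),c.max(),br.min() if len(br) else 0,br.max() if len(br) else 0)
E
```

```text
{'clock': np.float64(6.217), 'qpos': array([-0.303,  0.421,  1.895, -0.   ,  0.828,  2.523]), 'qvel': array([ 0.   , -0.023, -0.024, -0.001,  0.007,  0.003]), 'joint_efforts': array([-1.0000e-03, -5.6068e+01, -2.5342e+01, -1.0000e-03, -1.5400e-01,
        3.1000e-02]), 'eef_pos': array([ 530.165, -164.044,   91.668]), 'tcp_rot': array([ 3.140e+00,  1.000e-03, -1.255e+00]), 'contact_force': array([-0.164, -0.958, -0.883]), 'wrist_torque': array([-0.006,  0.076, -0.035]), 'opening': np.float64(0.208)}
110 299 339 303 336
125 238 393 302 337
140 239 392 301 336
200 242 390 280 359
260 245 387 289 348
280 246 386 289 347
```

View pics/w5.png

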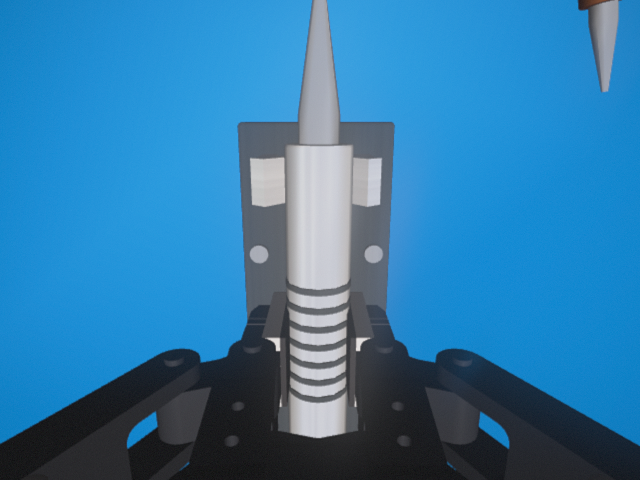

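```bash
python3 - <<'E'
from h import *
w=load('w5.npz'); print(w['cx'],w['cy'])
ax=np.array([-0.3117688,0.950158]);n=np.array([.950158,.3117688])
def f(nm,u,v,z):
    X=onz(w,u,v,z)[:2]; print(nm,'along',(X@ax).round(1),'lat',(X@n).round(1))
# tcp z 91.7 -> rod axis z ~ 110
zr=110
for row,a,b in [(200,242,390),(260,245,387),(140,239,392)]:
    f('plate',(a+b+1)/2,row,12)
f('rod',319.5,145,zr);f('rod',319,230,zr);f('rod',318.5,275,zr); f('handle end',319,145,zr)
f('screwL',259,254.5,15);f('screwR',373.5,254.5,15);f('front edge',262,122,12)
f('ring0',319,277,zr+10);f('ring6',319,402,zr+10)
t=np.array([530.6,-164.2]);print('tcp',t@ax,t@n)
v=load('w1.npz');print(v['cx'])
E
```

```text
317.6216431380638 241.25189468961793
plate along -351.7 lat 452.9
plate along -318.1 lat 452.9
plate along -382.7 lat 453.1
rod along -385.1 lat 452.0
rod along -359.8 lat 452.1
rod along -345.3 lat 452.3
handle end along -385.1 lat 452.1
screwL along -322.3 lat 484.2
screwR along -322.2 lat 421.9
front edge along -391.6 lat 480.5
ring0 along -348.3 lat 452.2
ring6 along -306.4 lat 452.1
tcp -321.44046888 452.96139783999996
317.6216431380638
```

```bash
python3 - <<'E'
from h import *
w=load('w5.npz'); P=cloud(w,w['d'])
ax=np.array([-0.3117688,0.950158]);n=np.array([.950158,.3117688])
for row in (60,100,144,147,150,200,250,270,290,340,395,420):
    X=P[row,319]; print(row,(X[:2]@ax).round(1),(X[:2]@n).round(1),X[2].round(1),w['p'][row,319])
col=cv2.cvtColor(w['p'],cv2.COLOR_RGB2GRAY)[:,319].astype(int)
dk=[i for i in range(260,435) if col[i]<130]; print(dk)
for a in (281,400): X=P[a,319]; print(a,(X[:2]@ax),X[2])
E
```

```text
60 -407.1 452.2 115.2 [166 172 183]
100 -397.1 452.2 115.6 [168 173 184]
144 -385.6 452.2 115.4 [142 144 151]
147 -385.0 452.2 119.3 [203 206 215]
150 -384.2 452.2 119.7 [202 205 213]
200 -370.7 452.2 119.4 [205 207 213]
250 -356.6 452.2 120.2 [203 206 213]
270 -350.6 452.2 120.3 [201 202 211]
290 -344.6 452.2 120.7 [107 111 116]
340 -328.2 452.1 120.0 [203 204 213]
395 -308.8 452.1 119.7 [208 211 218]
420 -299.9 452.1 120.2 [206 208 215]
[290, 291, 292, 293, 294, 295, 309, 310, 311, 312, 313, 314, 327, 328, 329, 330, 331, 332, 346, 347, 348, 349, 350, 363, 364, 365, 366, 367, 368, 381, 382, 383, 384, 385, 397, 398, 399, 400, 401, 402]
281 -347.1712558762556 120.13832504605298
400 -306.7820145936239 119.4567434343879
```

Request:
jog_arm --moves '[{"grip":1,"translation":[-0.002,-0.0005,0.015],"twist":[0,0,0]},{"grip":1,"translation":[0,0,0.02],"twist":[0,0,0]},{"grip":1,"translation":[0,0,0.012],"twist":[0,0,0]},{"grip":1,"translation":[0,0,0.008],"twist":[0,0,0]},{"grip":1,"translation":[0,0,0.005],"twist":[0,0,0]},{"grip":1,"translation":[0,0,0.004],"twist":[0,0,0]},{"grip":1,"translation":[0,0,0],"twist":[0,0,0]},{"grip":1,"translation":[0,0,0],"twist":[0,0,0]}]'

```text
clock: 6.93
eef_pos: [531.0, -162.4, 28.6]
tcp_rot: [-3.142, -0.0, -1.256]
contact_force: [-0.7, -0.3, -0.7]
opening: 0.213
```

```bash
python3 - <<'E'
from h import *
from rig import r
print({k:np.round(v,3) for k,v in r.sense().items()})
for n in ('scene','wrist'):
    p,d=r.grab_frame(n)
    cv2.imwrite(f'pics/{n}6.png',p[:,:,::-1] if n=='wrist' else cv2.resize(p[180:320,180:400,::-1],None,fx=3,fy=3))
E
```

```text
{'clock': np.float64(6.933), 'qpos': array([-0.299,  0.519,  1.923, -0.   ,  0.699,  2.528]), 'qvel': array([ 0.002, -0.004, -0.001,  0.   , -0.002, -0.001]), 'joint_efforts': array([ 2.9200e-01, -6.0037e+01, -2.2769e+01,  1.6400e-01, -3.2700e-01,
        6.0000e-02]), 'eef_pos': array([ 530.959, -162.396,   28.641]), 'tcp_rot': array([-3.142, -0.   , -1.256]), 'contact_force': array([-0.73 , -0.326, -0.703]), 'wrist_torque': array([-0.102,  0.115,  0.006]), 'opening': np.float64(0.213)}
```

View pics/wrist6.png

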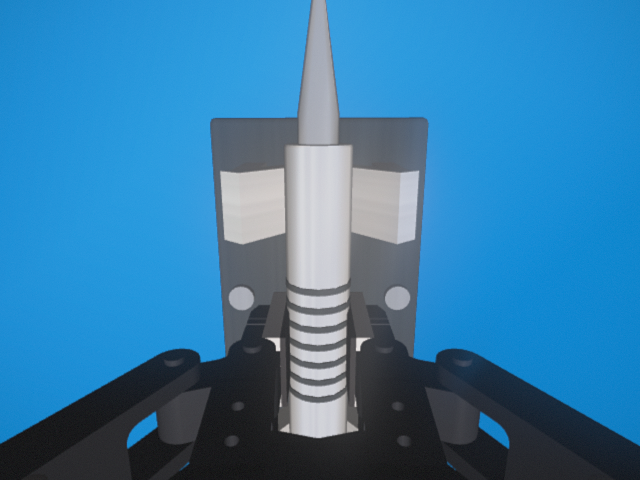

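View pics/scene6.png

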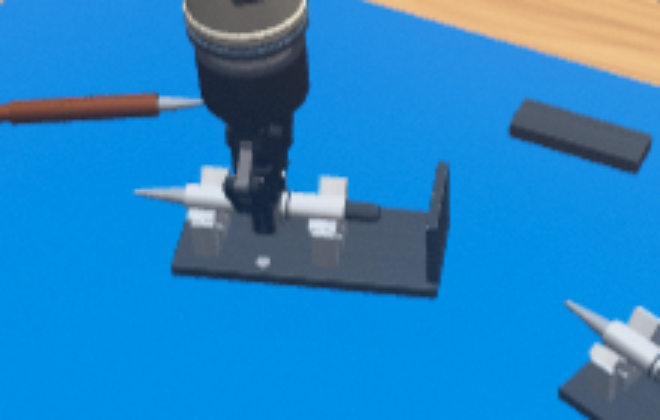

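Request:
jog_arm --moves '[{"grip":1,"translation":[-0.002,0,0],"twist":[0,0,0]},{"grip":1,"translation":[0,0,0.001],"twist":[0,0,0]},{"grip":1,"translation":[0,0,0],"twist":[0,0,0]},{"grip":0.45,"translation":[0,0,0],"twist":[0,0,0]},{"grip":0.4,"translation":[0,0,0],"twist":[0,0,0]},{"grip":0.2,"translation":[0,0,0],"twist":[0,0,0]},{"grip":-0.4,"translation":[0,0,0],"twist":[0,0,0]},{"grip":-1,"translation":[0,0,0],"twist":[0,0,0]},{"grip":-1,"translation":[0,0,0],"twist":[0,0,0]},{"grip":-1,"translation":[0,0,0],"twist":[0,0,0]}]'

```text
clock: 7.87
eef_pos: [530.2, -160.3, 27.2]
tcp_rot: [3.142, 0.0, -1.256]
contact_force: [-0.1, 0.3, -0.6]
opening: 0.941
```

Request:
jog_arm --moves '[{"grip":-1,"translation":[0,0,-0.01],"twist":[0,0,0]},{"grip":-1,"translation":[0,0,-0.03],"twist":[0,0,0]},{"grip":-1,"translation":[0,0,-0.035],"twist":[0,0,0]},{"grip":-1,"translation":[0,0,-0.035],"twist":[0,0,0]},{"grip":-1,"translation":[0,0,-0.035],"twist":[0,0,0]},{"grip":-1,"translation":[0,0,-0.035],"twist":[0,0,0]},{"grip":-1,"translation":[0,0,-0.02],"twist":[0,0,0]},{"grip":-1,"translation":[0,0,0],"twist":[0,0,0]},{"grip":-1,"translation":[0,0,0],"twist":[0,0,0]}]'

```text
clock: 8.62
eef_pos: [530.8, -160.5, 229.2]
tcp_rot: [-3.139, -0.002, -1.256]
contact_force: [-0.7, -0.6, 0.0]
opening: 1.003
```

```bash
python3 - <<'E'
from h import *
from rig import r
print({k:np.round(v,3) for k,v in r.sense().items()})
for n in ('scene','wrist'):
    c=r.calibration(n); p,d=r.grab_frame(n)
    np.savez(f'{n}7.npz',p=p,d=d,**{k:np.array(v) for k,v in c.items()})
    cv2.imwrite(f'pics/{n}7.png',p[:,:,::-1])
E
```

```text
{'clock': np.float64(8.617), 'qpos': array([-0.296,  0.244,  1.79 ,  0.   ,  1.104,  2.531]), 'qvel': array([-0.   ,  0.04 ,  0.041, -0.001, -0.012,  0.   ]), 'joint_efforts': array([ 1.0000e-03, -5.4191e+01, -3.5151e+01,  0.0000e+00,  1.2100e-01,
        0.0000e+00]), 'eef_pos': array([ 530.847, -160.522,  229.157]), 'tcp_rot': array([-3.139e+00, -2.000e-03, -1.256e+00]), 'contact_force': array([-0.652, -0.593,  0.043]), 'wrist_torque': array([-0.022, -0.023, -0.013]), 'opening': np.float64(1.003)}
```

View pics/wrist7.png

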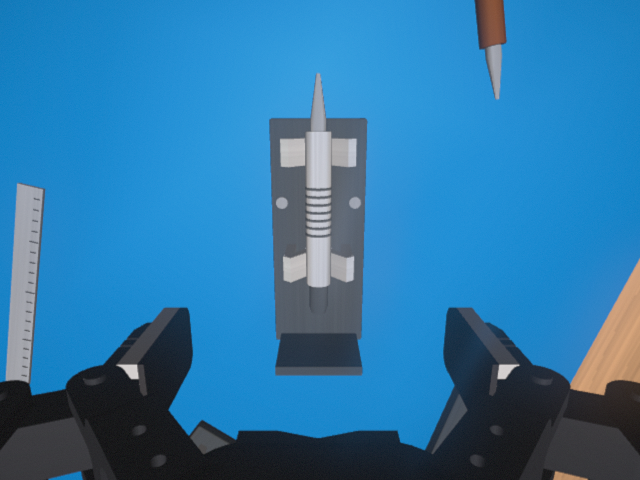

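View pics/scene7.png

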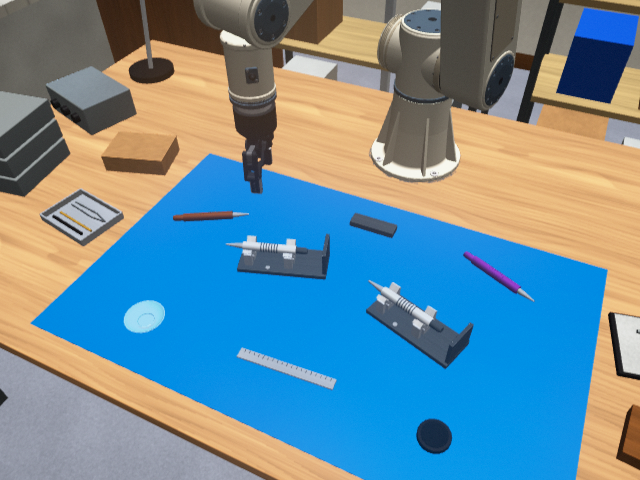

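```bash
python3 - <<'E'
from h import *
w=load('wrist7.npz'); P=cloud(w,w['d'])
ax=np.array([-0.3117688,0.950158]);n=np.array([.950158,.3117688])
def f(nm,u,v,z):
    X=onz(w,u,v,z)[:2]; print(nm,'along',(X@ax).round(1),'lat',(X@n).round(1))
g=cv2.cvtColor(w['p'],cv2.COLOR_RGB2GRAY).astype(int)
for c0 in (276,290,318,345): print(c0,[(i,g[i,c0]-g[i-1,c0]) for i in range(60,390) if abs(g[i,c0]-g[i-1,c0])>14])
hsv,obj=measure(w)
for row in (125,180,220): 
    c=np.nonzero(obj[row,240:400])[0]+240; f('plate',(c.min()+c.max())/2,row,12)
f('tip',318.5,72.5,46); f('front edge',290,118.5,12); f('handle front',318,131.5,46)
f('rearhandle',318,286.5,46);f('screw',282,203,15);f('screw',355,203,15)
for v in (140,180,260,300,85,100): X=P[v,318];print(v,X[:2]@ax,X[:2]@n,X[2])
E
```

```text
276 [(118, np.int64(-30)), (199, np.int64(16)), (200, np.int64(23)), (201, np.int64(17)), (205, np.int64(-29)), (206, np.int64(-23)), (360, np.int64(-16)), (367, np.int64(17))]
290 [(118, np.int64(-30)), (138, np.int64(29)), (139, np.int64(47)), (140, np.int64(17)), (167, np.int64(-60)), (168, np.int64(-23)), (257, np.int64(21)), (258, np.int64(48)), (259, np.int64(29)), (282, np.int64(-37)), (283, np.int64(-49)), (333, np.int64(-23)), (367, np.int64(20)), (375, np.int64(15))]
318 [(132, np.int64(37)), (188, np.int64(-36)), (189, np.int64(-62)), (191, np.int64(53)), (192, np.int64(36)), (196, np.int64(-39)), (197, np.int64(-60)), (199, np.int64(50)), (200, np.int64(39)), (203, np.int64(-16)), (204, np.int64(-56)), (205, np.int64(-34)), (206, np.int64(27)), (207, np.int64(57)), (208, np.int64(20)), (212, np.int64(-52)), (213, np.int64(-40)), (214, np.int64(39)), (215, np.int64(63)), (219, np.int64(-16)), (220, np.int64(-64)), (221, np.int64(-19)), (222, np.int64(47)), (223, np.int64(51)), (227, np.int64(-39)), (228, np.int64(-55)), (230, np.int64(49)), (231, np.int64(37)), (235, np.in
[... 360 characters left out ...]
 (333, np.int64(-17)), (334, np.int64(-15)), (367, np.int64(19))]
plate along -386.2 lat 453.1
plate along -341.4 lat 453.2
plate along -306.8 lat 453.2
tip along -422.6 lat 452.8
front edge along -391.3 lat 475.9
handle front along -381.7 lat 453.1
rearhandle along -258.6 lat 453.3
screw along -322.3 lat 483.8
screw along -322.2 lat 421.7
140 -375.8821864279855 453.16367501787863 55.79771463888366
180 -347.1454318331963 453.1936065951121 56.941947311290015
260 -284.5086372529315 453.25556684356445 55.3799864748932
300 -250.09661643044012 453.28909214447293 53.88514615902842
85 -413.96890152539373 453.119243054991 48.394515632424685
100 -403.6993580495064 453.13055264131606 49.56132057846717
```

```bash
python3 - <<'E'
from h import *
from rig import r
a=load('scene0.npz')['p'];b=load('scene7.npz')['p']
print('b region diff',np.abs(a[270:370,360:480].astype(int)-b[270:370,360:480]).mean())
print(r.sense()['clock'],np.abs(r.sense()['qvel']).max()); print(r.sign_off())
E
```

```text
b region diff 2.268472222222222
8.7167 0.018525904894231202
the job is handed in; nothing more can be done
None
```

I gripped scriber_a at mid-handle, lifted it 100 mm and turned it half a turn about the vertical. I then laid it back in the V-rests of the same holder, backed the open gripper off to about 230 mm and handed in at 8.7 s.

**Final position (wrist camera):**

| Check | Measured | Allowed |
|---|---|---|
| Handle middle lengthwise | within about 1 mm of the holder's middle | 15 mm |
| Sideways, rod and tip | within about 0.5 mm of the holder's centre line | 8 mm (handle), 12 mm (tip) |
| Top of the rod | 55.4–57 mm up; 56 mm expected when seated | 7 mm |

The point sticks out at the open front and the stub faces the back plate. Wrist force readings stayed below about 3 N.

**scriber_b:** it looks unmoved. I compared that region of the scene camera's first and last pictures (mean grey difference about 2) and did not measure its position.

**Disagreements:**
- **Along the rod:** the scene camera and the wrist camera differed by about 4 mm.
- **While held after the turn:** the rod looked about 3.5 mm too far forward, so I shifted it 4 mm to the rear before release. The last wrist picture shows it centred.

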